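# Put the reagent bottles back in their own rack bays

### The job

The three reagent bottles in the four-bay rack were put back in each other's bays: rearrange them so that each stands upright in the middle of the bay whose liner has the colour of its cap, leaving the grey bay, which is free for parking one on the way, empty again at the end. Lift the bottles over the rail and dividers and keep them upright all the time, and do not disturb the film roll and the timer.

Things in the scene. Friction and masses are not known exactly. Their poses are not given: they have to be found in the camera images.
- blue_bottle: white reagent bottle with a blue screw cap and blue-banded label, 68 mm diameter, 147 mm tall: straight-sided up to 93 mm above its underside, shoulder sloping in to the cap, cap (fixed, 39 mm diameter) from 124 to 147 mm. Grip cap or body. Origin: centre of its underside, z up; round, its yaw means nothing. About 0.3 kg.
- red_bottle: see-through whitish reagent bottle with a red screw cap, 62 mm diameter, 132 mm tall: straight-sided up to 83 mm, shoulder, cap (fixed, 36 mm diameter) from 114 to 132 mm. Grip cap or body. Origin: centre of its underside, z up; round, its yaw means nothing. About 0.3 kg.
- yellow_bottle: amber brown reagent bottle with a yellow screw cap, 56 mm diameter, 125 mm tall: straight-sided up to 73 mm, shoulder, neck 21 mm diameter just under the cap, cap (fixed, 26 mm diameter) from 109 to 125 mm. Grip cap or body. Origin: centre of its underside, z up; round, its yaw means nothing. About 0.3 kg.
- liner_blue: blue floor liner of one rack bay (fixed), 88 (x) x 94 (y) x 3 mm, its 80 mm wide tab folding down in front of the rail. Origin: centre of its underside = middle of the bay, 5 mm above the bench; a bottle stands on its top, 3 mm above the origin. x to the back of the rack, y along it. Home of the blue-capped bottle; another bottle stands on it at the start.
- liner_red: red floor liner of one rack bay (fixed), 88 (x) x 94 (y) x 3 mm, its 80 mm wide tab folding down in front of the rail. Origin: centre of its underside = middle of the bay, 5 mm above the bench; a bottle stands on its top, 3 mm above the origin. x to the back of the rack, y along it. Home of the red-capped bottle; another bottle stands on it at the start.
- liner_yellow: yellow floor liner of one rack bay (fixed), 88 (x) x 94 (y) x 3 mm, its 80 mm wide tab folding down in front of the rail. Origin: centre of its underside = middle of the bay, 5 mm above the bench; a bottle stands on its top, 3 mm above the origin. x to the back of the rack, y along it. Home of the yellow-capped bottle; another bottle stands on it at the start.
- liner_grey: grey floor liner of one rack bay (fixed), 88 (x) x 94 (y) x 3 mm, its 80 mm wide tab folding down in front of the rail. Origin: centre of its underside = middle of the bay, 5 mm above the bench; a bottle stands on its top, 3 mm above the origin. x to the back of the rack, y along it. Spare bay: empty at the start, free for parking a bottle on the way, empty again at the end.
- rack: aluminium rack (fixed), 114 (x) x 426 (y) mm, four bays centred at y -157.5, -52.5, 52.5, 157.5 mm. Heights above the bench: dividers (4 mm thick) 21 mm, back wall 40 mm, top of the 6 mm round steel front rail 33 mm. A bay is 101 mm wide, 102 mm deep inside. Origin: centre of its underside on the bench; x to the back, away from the rail; y along the row.
- film_roll: bystander: upright loose pale grey roll of sealing film, 44 mm diameter, 118 mm tall, to the right of the rack. Origin at the centre of its underside. Not to be disturbed.
- timer: bystander: loose white lab timer lying flat to the left of the rack, 62 x 62 x 19 mm. Origin at the centre of its underside. Not to be disturbed.
Things that resemble listed ones, but are neither listed nor needed, are in the scene too. Leave any purple look-alike of the blue_bottle alone.

How it is judged:
By the outcome, as a careful person would: the job done as asked, in the order asked, and still so for the second after the job is handed in, with the robot touching nothing.
It also fails if it takes over 109 s, if anything falls off the work surface, if the arm or the gripper's body presses on something with over 40 N, if the wrist force passes 120 N, or if a joint passes its speed limit or range.

### The arm

A 6-joint arm with a two-finger parallel gripper is mounted at the origin on a cart in front of the work surface, level with it; the furniture and walls round the work are solid. World frame = base frame: x ahead of the robot, y to its left, z up, the work surface at z = 0. Lengths are in m, angles in rad, forces in N, time in s.
With the tool pointing down it reaches from about 0.35 to 0.975 m from the base axis. Payload 4.9 kg.
Tool frame: the origin (TCP) lies at the very end of the fingers, on their centre line; the grasp point (between the pads) lies 19 mm behind it (ctrl.grasp_offset is the distance from the TCP to the grasp point, in m); z points along the fingers, y is the line along which they close (so a half turn about z gives the same grasp; the last joint's range is limited). The gripper opens to 85 mm and grips with 20 to 120 N. Pads are 22 mm wide; open, the fingers measure 114 mm over their backs; the gripper's body (76 mm by 85 mm) begins 54 mm behind the grasp point. The pads swing forward as they close: fully open they stand 13 mm farther back than shut.
Start: joints at [0.996, 0.053, 1.613, -0, 1.476, -0.119], TCP at [0.275, 0.561, 0.231] pointing down, gripper open.
Joint ranges: [-3.01, 3.01], [-1.01, 2.22], [0.06, 2.58], [-1.02, 4.17], [0.09, 2.62], [-3.14, 3.14]. Speed limits (rad/s): [2.57, 2.57, 3.14, 3.14, 3.14, 3.14].

### API

Orientations are given as a rotation vector (axis times angle).
In Python, from station import ctrl, optics gives the robot as it stands.
- The arm moves only by the shell command python3 -m handwheel 'ROWS' [OPENING] [FORCE]. ROWS is JSON, a list of rows, each an object of numbers: "tx", "ty", "tz": the shift along the tool's x, y, z in mm; "roll": the turn about the tool's z in rad. A call has 1 to 12 rows; each row shifts and turns the commanded pose from where the row before left it, along the tool's axes as they then stand; what a row does not reach is not made up. A row lasts 1/12 s, in which the tool goes at most 41.7 mm and 7.16 degrees, less where a joint would pass 70% of its speed; a pose out of reach is approached as far as the arm can. A call with a gripper value outside its range is refused whole. OPENING is the finger opening in mm, from 0 to 85.4, set as the call begins (- or left out, the last holds). The fingers move at their own pace and stop on an object; FORCE is the grip in N (left out, the last holds). Time passes only in rows, so rows that do not move let the fingers close. It gives the time, the measured TCP pose, the force, the opening and the grip force at its end, in the units of the state.
- ctrl.get_obs(): the state, without advancing time (a new reading comes with each control period).
- optics.get_image(name): name is "side" or "top" or "wrist"; returns (picture, depth): 400x640x3 uint8, red, green, blue; 400x640 float32, m along the optical axis (not along the pixel's ray), 0 where there is no reading.
- optics.camera_params(name): a dict with "mtx" (3x3 intrinsics, pixels), "k1" (the pictures are not rectified: a ray, as slopes to the right and down, at radius r is drawn at 1 + k1 r^2 times it, then the intrinsics apply), "extrinsics" (4x4, takes a point from camera to world coordinates); the wrist camera has in their place "tool_from_camera" (4x4, takes a point from camera to tool coordinates, whose origin is the TCP and whose axes are the flange's). Camera axes: x right, y down, z forward; pixel columns grow to the right and rows downward; lengths in m; the calibration is good to about 2 mm. A picture is of the moment at which its call begins: read the wrist's pose just before it. camera_params takes no time and is no camera call.
- ctrl.finish_job(): hands the job in; it is judged then, once.
The state is a dict: "t": time; "q": joint angles; "dq": joint speeds; "effort": joint torques, N m; "tool_pos": TCP position; "tool_rot": TCP orientation; "contact_force": force on the tool from outside, world axes, zero at the start; "wrist_torque": the same for the moment, N m; "opening": finger opening in m; "grip_force": force on a finger pad.
Only numpy, scipy, OpenCV 4.12 (cv2) and the standard library are available. Lean on these libraries where they do the work, as an engineer would, in place of code of your own. Each camera call takes 0.05 s, during which the arm holds its last target. There are 200 camera calls.

## Working session

There is one attempt and no reset: what is moved stays moved. The work goes in short steps, Python scripts to look and compute and a shell command to move; the robot and the scene stay as the last step left them, time stands still between calls to the robot, and variables do not carry over. Pictures are saved under pics/ and viewed, at most 14 in all, crops included, and the job is handed in when it is done.

```bash
ls; mkdir -p pics; cat > h.py <<'E'
import numpy as np, cv2
from station import ctrl, optics
from scipy.spatial.transform import Rotation as R
def save(n,name):
    im,d=optics.get_image(n); cv2.imwrite(f'pics/{name}.png',im[:,:,::-1]); np.savez(f'pics/{name}.npz',im=im,d=d); return im,d
def ext(n,obs=None):
    p=optics.camera_params(n)
    if n!='wrist': return p,np.array(p['extrinsics'])
    T=np.eye(4); T[:3,:3]=R.from_rotvec(obs['tool_rot']).as_matrix(); T[:3,3]=obs['tool_pos']
    return p,T@np.array(p['tool_from_camera'])
def slopes(p,uv):
    m=np.array(p['mtx']); d=(np.atleast_2d(uv)-m[:2,2])/[m[0,0],m[1,1]]; s=d.copy()
    for _ in range(20): s=d/(1+p['k1']*(s**2).sum(1,keepdims=True))
    return s
def plane(n,uv,z,obs=None):
    p,E=ext(n,obs); s=slopes(p,uv); r=np.c_[s,np.ones(len(s))]@E[:3,:3].T; o=E[:3,3]
    return o+r*((z-o[2])/r[:,2])[:,None]
def cloud(n,d,obs=None):
    p,E=ext(n,obs); v,u=np.mgrid[:400,:640]; s=slopes(p,np.c_[u.ravel(),v.ravel()].astype(float))
    P=np.c_[s,np.ones(len(s))]*d.reshape(-1,1); return (P@E[:3,:3].T+E[:3,3]).reshape(400,640,3)
E
python3 - <<'E'
from h import *
for n in('top','side'):
    save(n,n+'0'); p,E=ext(n); print(n,E.round(3).tolist(),p['mtx'],p['k1'])
print(ctrl.get_obs())
E
```

```text
pics
top [[0.004, -0.995, 0.1, 0.365], [-1.0, -0.002, 0.016, 0.118], [-0.016, -0.1, -0.995, 1.051], [0.0, 0.0, 0.0, 1.0]] [[384.10180613   0.         325.86887903]
 [  0.         384.10180613 196.9960215 ]
 [  0.           0.           1.        ]] 0.0068080964033890015
side [[-0.948, -0.226, 0.226, 0.127], [-0.319, 0.643, -0.697, 1.223], [0.012, -0.732, -0.681, 1.097], [0.0, 0.0, 0.0, 1.0]] [[497.84284502   0.         321.26778186]
 [  0.         497.84284502 201.2503236 ]
 [  0.           0.           1.        ]] -0.15318951559965074
{'t': 0.1, 'q': array([ 9.95991365e-01,  5.33250477e-02,  1.61417012e+00,  7.59373446e-06,
        1.47600194e+00, -1.19007321e-01]), 'dq': array([-0.00104563, -0.00121652, -0.00339343, -0.00134104,  0.00351617,
       -0.00109282]), 'effort': array([ 8.96937718e-05, -3.94905174e+01, -3.71363783e+01, -1.62362512e-04,
        3.84782528e-03,  7.65250775e-06]), 'tool_pos': array([0.27480153, 0.56071139, 0.23015673]), 'tool_rot': array([-7.09636647e-01, -3.05972217e+00,  2.80869102e-03]), 'contact_force': array([-0.36501134, -0.00661448, -0.28783711]), 'wrist_torque': array([ 0.04333851, -0.03849467, -0.01022597]), 'grip_force': 0.0, 'opening': 0.08568897136452432}
```

View pics/top0.png

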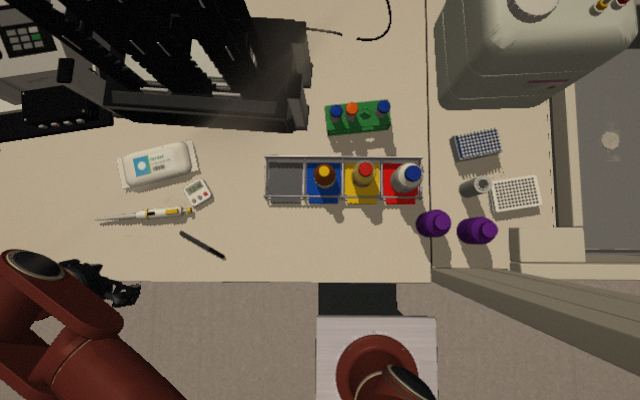

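View pics/side0.png

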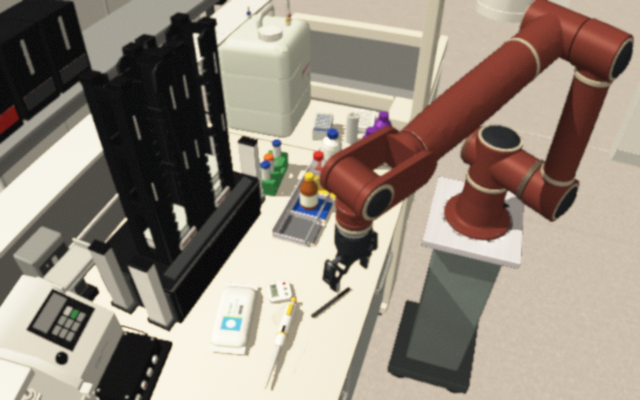

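Top view: from left to right the bays are grey (285,180, empty), blue (323,180, amber bottle with yellow cap), yellow (362,180, red cap at 365,170) and red (403,180, white bottle with blue cap at 412,175). The purple look-alikes at (433,223) and (477,230) must be left alone. The film roll is near (475,185) and the timer at (198,193).

```bash
python3 - <<'E'
from h import *
z=np.load('pics/top0.npz'); im,d=z['im'],z['d']; P=cloud('top',d)
hsv=cv2.cvtColor(im,cv2.COLOR_RGB2HSV)
roi=np.zeros((400,640),bool); roi[140:250,255:500]=1
C={'blue':(105,125),'red':(-6,6),'yellow':(20,32),'purple':(130,160)}
H=hsv[...,0].astype(int); H[H>172]-=180
for c,(a,b) in C.items():
    m=((H>=a)&(H<=b)&(hsv[...,1]>130)&(hsv[...,2]>70)&roi).astype(np.uint8)
    n,l,s,ce=cv2.connectedComponentsWithStats(m)
    for i in range(1,n):
        if s[i,4]<15: continue
        q=P[l==i]; print(c,s[i].tolist(),ce[i].round(1),'med',np.median(q,0).round(3),'min',np.percentile(q,3,axis=0).round(3),'max',np.percentile(q,97,axis=0).round(3))
# tall tops
for nm,(u0,u1,v0,v1) in {'Y':(305,340,155,205),'R':(348,382,155,205),'B':(386,424,155,205),'film':(455,492,170,200),'P1':(412,455,205,245)}.items():
    q=P[v0:v1,u0:u1].reshape(-1,3); q=q[q[:,2]>0.03]; t=q[q[:,2]>np.percentile(q[:,2],99)-.006]
    print(nm,len(t),t.mean(0).round(4),t.min(0).round(3),t.max(0).round(3))
o=ctrl.get_obs(); print(R.from_rotvec(o['tool_rot']).as_matrix().round(3))
cv2.imwrite('pics/c1.png',cv2.resize(im[140:250,255:500,::-1],None,fx=3.2,fy=3.2,interpolation=cv2.INTER_CUBIC))
E
```

```text
blue [309, 163, 12, 3, 15] [314.1 163.3] med [0.563 0.168 0.01 ] min [0.558 0.153 0.005] max [0.564 0.181 0.013]
blue [306, 164, 35, 31, 481] [321.5 182.4] med [0.505 0.162 0.009] min [0.478 0.097 0.005] max [0.553 0.187 0.013]
blue [406, 166, 15, 15, 174] [413.2 172.7] med [ 0.512 -0.072  0.156] min [ 0.498 -0.088  0.153] max [ 0.528 -0.057  0.159]
blue [309, 198, 29, 5, 117] [321.7 200.2] med [0.461 0.151 0.01 ] min [0.455 0.106 0.006] max [0.467 0.181 0.013]
red [359, 162, 13, 14, 146] [365.2 168.8] med [0.524 0.039 0.141] min [0.511 0.025 0.136] max [0.538 0.053 0.144]
red [383, 163, 35, 34, 472] [393.  181.7] med [ 0.505 -0.039  0.009] min [ 0.475 -0.108  0.006] max [ 0.561 -0.021  0.022]
red [386, 198, 29, 7, 172] [399.9 200.6] med [ 0.459 -0.066  0.009] min [ 0.453 -0.103  0.006] max [ 0.467 -0.029  0.013]
yellow [344, 163, 35, 33, 879] [360.7 180.9] med [0.505 0.049 0.011] min [ 0.473 -0.007  0.006] max [0.56  0.083 0.114]
yellow [319, 166, 11, 11, 100] [323.8 170.9] med [0.52  0.138 0.134] min [0.51  0.126 0.109] max [0.532 0.15  0.137]
yellow [347, 198, 30, 6, 178] [361.5 200.5] med [0.46  0.038 0.009] min [0.453 0.001 0.001] max [0.467 0.075 0.013]
purple [426, 210, 25, 20, 367] [437.3 219.6] med [ 0.403 -0.132  0.138] min [ 0.383 -0.155  0.1  ] max [ 0.426 -0.112  0.15 ]
purple [469, 217, 28, 21, 387] [483.  226.9] med [ 0.386 -0.24   0.12 ] min [ 0.365 -0.261  0.096] max [ 0.409 -0.221  0.15 ]
Y 88 [0.5126 0.1381 0.1864] [0.365 0.118 0.132] [0.535 0.15  1.051]
R 149 [0.5204 0.0422 0.1716] [0.365 0.023 0.139] [0.541 0.118 1.051]
B 190 [ 0.5114 -0.0681  0.1702] [ 0.365 -0.089  0.153] [0.531 0.118 1.051]
film 138 [ 0.4905 -0.2475  0.1243] [ 0.365 -0.269  0.115] [0.513 0.118 1.051]
P1 186 [ 0.3954 -0.1296  0.177 ] [ 0.365 -0.155  0.145] [0.416 0.118 1.051]
[[-0.898  0.44  -0.001]
 [ 0.44   0.898 -0.002]
 [ 0.    -0.002 -1.   ]]
```

View pics/c1.png

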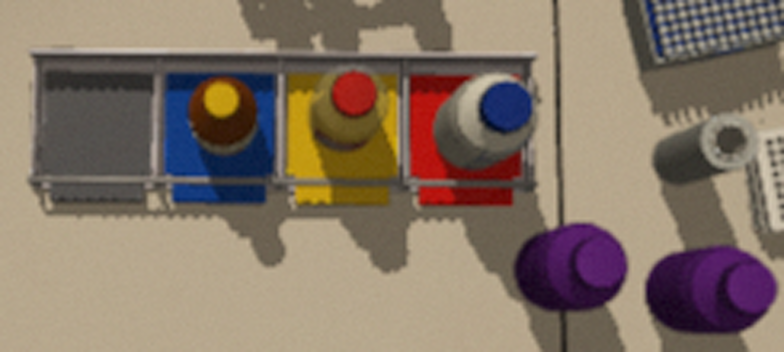

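The enlarged crop confirms it. The blue-capped white bottle at (413,173) stands on red, the red cap at (365,169) on yellow, and the yellow cap at (324,171) on blue. The two all-purple bottles at (437,220) and (483,227) are the look-alikes, since their bodies are not white. Next I work out the bay centres and bottle axes.

```bash
python3 - <<'E'
from h import *
z=np.load('pics/top0.npz'); im,d=z['im'],z['d']
hsv=cv2.cvtColor(im,cv2.COLOR_RGB2HSV).astype(int); H=hsv[...,0].copy(); H[H>172]-=180
C={'blue':((105,125),305,342),'yellow':((20,32),343,381),'red':((-6,6),382,420)}
for c,((a,b),u0,u1) in C.items():
    m=(H>=a)&(H<=b)&(hsv[...,1]>110)&(hsv[...,2]>30); w=np.zeros_like(m); w[160:206,u0:u1]=m[160:206,u0:u1]
    cols=lambda v0,v1:(np.mean([np.flatnonzero(w[v]).min()-.5 for v in range(v0,v1)]),np.mean([np.flatnonzero(w[v]).max()+.5 for v in range(v0,v1)]))
    f=cols(186,196); t=cols(199,202)
    back=np.median([np.flatnonzero(w[:,u]).min()-.5 for u in range(u0+4,u0+10)])
    front=np.median([np.flatnonzero(w[:,u]).max()+.5 for u in range(u0+8,u0+28)])
    print(c,f,t,back,front)
    print(' floor l,r y',plane('top',[[f[0],191],[f[1],191]],.008)[:,1].round(4),'tab',plane('top',[[t[0],200.5],[t[1],200.5]],.012)[:,1].round(4),plane('top',[[t[0],200.5],[t[1],200.5]],.0)[:,1].round(4),'back x',plane('top',[[u0+7,back]],.008).round(4),'front',plane('top',[[u0+18,front]],.0).round(4))
# rack outline points from crop (px/3.2+offset): back wall top corners z.04
pt=lambda x,y:[(x+.5)/3.2+255-.5,(y+.5)/3.2+140-.5]
print('backwall outer top',plane('top',[pt(33,52),pt(535,57)],.04).round(4))
print('rail',plane('top',[pt(33,181),pt(535,186)],.030).round(4))
for n,uv,zz in(('yellow',[323.8,170.9],.133),('red',[365.2,168.8],.140),('blue',[413.2,172.7],.155)): print(n,plane('top',[uv],zz).round(4))
# side caps
s=np.load('pics/side0.npz')['im']; h=cv2.cvtColor(s,cv2.COLOR_RGB2HSV).astype(int);HH=h[...,0].copy();HH[HH>172]-=180
for c,(a,b),bx in(('yellow',(20,34),(300,325,168,190)),('red',(-6,6),(310,328,148,165)),('blue',(105,125),(322,345,125,142))):
    m=(HH>=a)&(HH<=b)&(h[...,1]>120)&(h[...,2]>60); v,u=np.nonzero(m[bx[2]:bx[3],bx[0]:bx[1]])
    zc={'yellow':.125,'red':.131,'blue':.1435}[c]
    print('side',c,len(u),u.mean()+bx[0],v.mean()+bx[2],plane('side',[[u.mean()+bx[0],v.mean()+bx[2]]],zc).round(4))
E
```

```text
Traceback (most recent call last):
ValueError: zero-size array to reduction operation minimum which has no identity
```

```bash
cat > m.py <<'E'
from h import *
z=np.load('pics/top0.npz'); im,d=z['im'],z['d']
hsv=cv2.cvtColor(im,cv2.COLOR_RGB2HSV).astype(int); H=hsv[...,0].copy(); H[H>172]-=180
C={'blue':((100,128),305,342),'yellow':((18,34),343,381),'red':((-6,6),382,420)}
for c,((a,b),u0,u1) in C.items():
    m=(H>=a)&(H<=b)&(hsv[...,1]>90)&(hsv[...,2]>25); w=np.zeros_like(m); w[160:206,u0:u1]=m[160:206,u0:u1]
    def cols(v0,v1):
        r=[np.flatnonzero(w[v]) for v in range(v0,v1)]; r=[x for x in r if len(x)>20]; 
        return np.median([x.min()-.5 for x in r]),np.median([x.max()+.5 for x in r])
    f=cols(184,193); t=cols(199,203)
    fr=lambda us,k:np.median([(np.flatnonzero(w[:,u]).min()-.5 if k else np.flatnonzero(w[:,u]).max()+.5) for u in us if w[:,u].any()])
    back=fr(range(u0+4,u0+10),1); front=fr(range(u0+8,u0+28),0)
    print(c,f,t,back,front)
    print(' floor y',plane('top',[[f[0],191],[f[1],191]],.008)[:,1].round(4),'tab',plane('top',[[t[0],200.5],[t[1],200.5]],.008)[:,1].round(4),'back x',plane('top',[[u0+7,back]],.008).round(4),'front',plane('top',[[u0+18,front]],.0).round(4))
pt=lambda x,y:[(x+.5)/3.2+255-.5,(y+.5)/3.2+140-.5]
print('backwall outer top',plane('top',[pt(33,52),pt(535,57)],.04).round(4))
print('rail',plane('top',[pt(33,181),pt(535,186)],.030).round(4))
for n,uv,zz in(('yellow',[323.8,170.9],.133),('red',[365.2,168.8],.140),('blue',[413.2,172.7],.155)): print(n,plane('top',[uv],zz).round(4))
s=np.load('pics/side0.npz')['im']; h=cv2.cvtColor(s,cv2.COLOR_RGB2HSV).astype(int);HH=h[...,0].copy();HH[HH>172]-=180
for c,(a,b),bx in(('yellow',(20,34),(300,318,168,186)),('red',(-6,6),(310,328,148,165)),('blue',(105,125),(322,345,125,142))):
    m=(HH>=a)&(HH<=b)&(h[...,1]>120)&(h[...,2]>60); v,u=np.nonzero(m[bx[2]:bx[3],bx[0]:bx[1]])
    zc={'yellow':.127,'red':.133,'blue':.146}[c]
    print('side',c,len(u),u.mean()+bx[0],v.mean()+bx[2],plane('side',[[u.mean()+bx[0],v.mean()+bx[2]]],zc).round(4))
E
python3 m.py
```

```text
blue (np.float64(305.5), np.float64(340.5)) (np.float64(308.5), np.float64(337.5)) 162.5 202.5
 floor y [0.191  0.0952] tab [0.1825 0.1034] back x [[0.5649 0.1738 0.008 ]] front [[0.455  0.1431 0.    ]]
yellow (np.float64(343.5), np.float64(379.5)) (np.float64(346.5), np.float64(376.5)) 162.5 203.5
 floor y [ 0.087  -0.0111] tab [ 0.0789 -0.0027] back x [[0.565  0.0691 0.008 ]] front [[0.4526 0.0389 0.    ]]
red (np.float64(382.5), np.float64(417.5)) (np.float64(385.5), np.float64(415.5)) 162.5 203.5
 floor y [-0.0193 -0.1143] tab [-0.0271 -0.1084] back x [[ 0.5651 -0.0379  0.008 ]] front [[ 0.4528 -0.0677  0.    ]]
backwall outer top [[ 0.5766  0.2984  0.04  ]
 [ 0.5726 -0.1204  0.04  ]]
rail [[ 0.469   0.298   0.03  ]
 [ 0.4658 -0.1205  0.03  ]]
yellow [[0.5204 0.1384 0.133 ]]
red [[0.5244 0.0389 0.14  ]]
blue [[ 0.5126 -0.0723  0.155 ]]
side yellow 107 310.9158878504673 177.2429906542056 [[0.5122 0.1413 0.127 ]]
side red 89 318.3820224719101 156.14606741573033 [[0.5221 0.043  0.133 ]]
side blue 78 332.1794871794872 133.35897435897436 [[ 0.5136 -0.0724  0.146 ]]
```

Bay centres (x,y): grey (.521,.248), blue (.520,.143), yellow (.519,.038), red (.518,-.067). Cap axes: yellow (.518,.139), red (.523,.040), blue (.513,-.072). The plan is yellow→grey, blue→blue, red→red, yellow→yellow, gripping the caps with the fingers closing along x.

```bash
python3 -m handwheel '[{"tz":-5,"roll":0.124},{"tz":-5,"roll":0.124},{"tz":-5,"roll":0.124},{"tz":-5,"roll":0.124},{"roll":0.124},{"roll":0.124},{"roll":0.124},{"roll":0.124},{"roll":0.123}]' 85
python3 -m handwheel '[{"tx":-30,"ty":17},{"tx":-30,"ty":17},{"tx":-30,"ty":17},{"tx":-30,"ty":17},{"tx":-30,"ty":17},{"tx":-30,"ty":17},{"tx":-30,"ty":17},{"tx":-30,"ty":17},{"tx":-30,"ty":17},{"tx":-30,"ty":17},{},{}]'
python3 -c "
from h import *
o=ctrl.get_obs();save('wrist','w1');print(o['tool_pos'],R.from_rotvec(o['tool_rot']).as_matrix().round(3),ext('wrist',o)[1].round(3))"
```

```text
[0.27480153 0.56071139 0.23015673] [[-0.898  0.44  -0.001]
 [ 0.44   0.898 -0.002]
 [ 0.    -0.002 -1.   ]] [[ 0.44   0.859  0.262  0.208]
 [ 0.898 -0.42  -0.13   0.594]
 [-0.002  0.292 -0.956  0.373]
 [ 0.     0.     0.     1.   ]]$[0]: bad value
$[0]: bad value
```

View pics/w1.png

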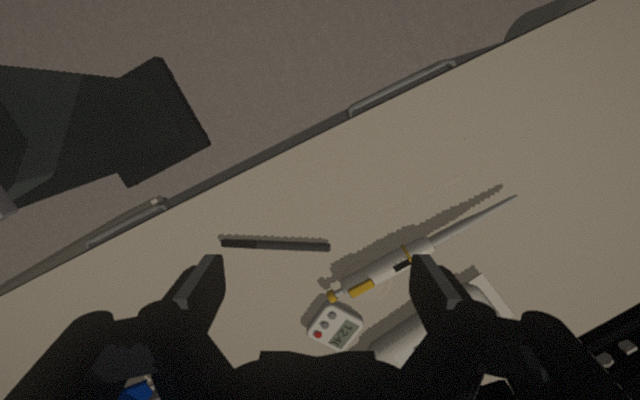

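The rows were refused, so nothing moved. The wrist view only shows the bench with the timer at (335,325). I'll try again with all four keys in each row.

```bash
python3 -m handwheel '[{"tx":0,"ty":0,"tz":-5,"roll":0.124},{"tx":0,"ty":0,"tz":-5,"roll":0.124},{"tx":0,"ty":0,"tz":-5,"roll":0.124},{"tx":0,"ty":0,"tz":-5,"roll":0.124},{"tx":0,"ty":0,"tz":0,"roll":0.124},{"tx":0,"ty":0,"tz":0,"roll":0.124},{"tx":0,"ty":0,"tz":0,"roll":0.124},{"tx":0,"ty":0,"tz":0,"roll":0.124},{"tx":0,"ty":0,"tz":0,"roll":0.123}]' 85
```

```text
t: 0.9
tool_pos: [0.275, 0.561, 0.2508]
tool_rot: [2.228, 2.215, -0.001]
contact_force: [-0.4, -0.3, 0.1]
opening: 0.0849
grip_force: 0.0
```

```bash
python3 -m handwheel '[{"tx":-30,"ty":17,"tz":0,"roll":0},{"tx":-30,"ty":17,"tz":0,"roll":0},{"tx":-30,"ty":17,"tz":0,"roll":0},{"tx":-30,"ty":17,"tz":0,"roll":0},{"tx":-30,"ty":17,"tz":0,"roll":0},{"tx":-30,"ty":17,"tz":0,"roll":0},{"tx":-30,"ty":17,"tz":0,"roll":0},{"tx":-30,"ty":17,"tz":0,"roll":0},{"tx":-30,"ty":17,"tz":0,"roll":0},{"tx":-30,"ty":17,"tz":0,"roll":0},{"tx":0,"ty":0,"tz":0,"roll":0},{"tx":0,"ty":0,"tz":0,"roll":0}]'
python3 -c "
from h import *
o=ctrl.get_obs();save('wrist','w2');np.save('pics/w2o.npy',o);print(R.from_rotvec(o['tool_rot']).as_matrix().round(3),ext('wrist',o)[1].round(3))"
```

```text
t: 1.9
tool_pos: [0.4456, 0.2599, 0.251]
tool_rot: [-2.225, -2.217, 0.001]
contact_force: [-0.3, 0.4, -0.2]
opening: 0.0851
grip_force: 0.0
[[ 0.003  1.    -0.001]
 [ 1.    -0.003  0.   ]
 [ 0.    -0.001 -1.   ]] [[ 1.    -0.002 -0.002  0.446]
 [-0.003 -0.956 -0.293  0.334]
 [-0.001  0.293 -0.956  0.394]
 [ 0.     0.     0.     1.   ]]
```

View pics/w2.png

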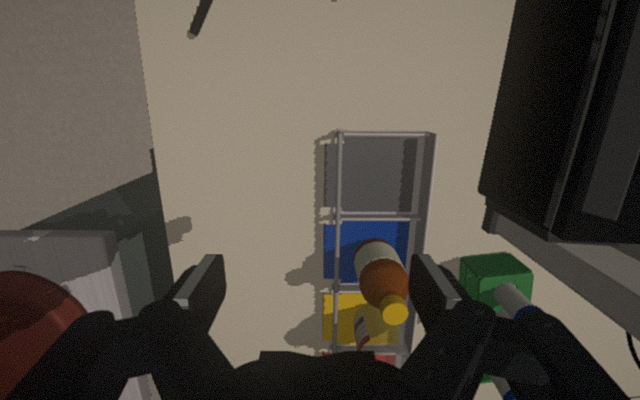

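The wrist view shows the grey bay around (375,175), the yellow cap at (395,308) above the blue bay, and the dividers at rows 215 and 290. I'll use it to cross-check positions.

```bash
python3 - <<'E'
from h import *
o=np.load('pics/w2o.npy',allow_pickle=True).item(); im=np.load('pics/w2.npz')['im']
h=cv2.cvtColor(im,cv2.COLOR_RGB2HSV); m=cv2.inRange(h,(20,120,60),(34,255,255)); m[:290]=0;m[:,:376]=0;m[330:]=0;m[:,415:]=0
v,u=np.nonzero(m); print('cap px',len(u),u.min(),u.max(),v.min(),v.max())
mb=cv2.inRange(h,(100,110,40),(128,255,255)); mb[:,:315]=0; mb[:,430:]=0; mb[:210]=0; mb[300:]=0; v2,u2=np.nonzero(mb); print('blue',u2.min(),u2.max(),v2.min(),v2.max())
print('cap',plane('wrist',[[(u.min()+u.max())/2,(v.min()+v.max())/2-1]],.133,o))
print('dividers',plane('wrist',[[380,215],[370,290]],.021,o))
print('blue liner',plane('wrist',[[u2.min()-.5,250],[u2.max()+.5,230]],.008,o))
print('far end top', plane('wrist',[[385,133]],.03,o))
E
```

```text
cap px 916 376 408 294 329
blue 324 408 221 282
cap [[0.51813442 0.14106828 0.133     ]]
dividers [[0.52413649 0.19902107 0.021     ]
 [0.51684666 0.09124694 0.021     ]]
blue liner [[0.45401783 0.14478624 0.008     ]
 [0.56566242 0.17320878 0.008     ]]
far end top [[0.52259533 0.30069257 0.03      ]]
```

```bash
python3 -m handwheel '[{"tx":-30,"ty":18,"tz":0,"roll":0},{"tx":-30,"ty":18,"tz":0,"roll":0},{"tx":-30,"ty":18,"tz":0,"roll":0},{"tx":-30,"ty":18,"tz":0,"roll":0},{"tx":0,"ty":0,"tz":20,"roll":0},{"tx":0,"ty":0,"tz":25,"roll":0},{"tx":0,"ty":0,"tz":25,"roll":0},{"tx":0,"ty":0,"tz":25,"roll":0},{"tx":0,"ty":0,"tz":25,"roll":0},{"tx":0,"ty":0,"tz":21,"roll":0},{"tx":0,"ty":0,"tz":0,"roll":0},{"tx":0,"ty":0,"tz":0,"roll":0}]'
```

```text
t: 2.95
tool_pos: [0.5157, 0.1423, 0.1091]
tool_rot: [-2.218, -2.222, 0.004]
contact_force: [0.3, 0.6, 0.9]
opening: 0.085
grip_force: 0.0
```

```bash
python3 -m handwheel '[{"tx":0,"ty":0,"tz":0,"roll":0},{"tx":0,"ty":0,"tz":0,"roll":0},{"tx":0,"ty":0,"tz":0,"roll":0},{"tx":0,"ty":0,"tz":0,"roll":0},{"tx":0,"ty":0,"tz":0,"roll":0},{"tx":0,"ty":0,"tz":0,"roll":0},{"tx":0,"ty":0,"tz":0,"roll":0},{"tx":0,"ty":0,"tz":0,"roll":0},{"tx":0,"ty":0,"tz":0,"roll":0}]' 0 40; python3 -c "
from h import *
print(ctrl.grasp_offset);save('wrist','w3')"
```

```text
t: 3.7
tool_pos: [0.5181, 0.1412, 0.1116]
tool_rot: [2.22, 2.22, 0.003]
contact_force: [0.4, 0.0, 5.8]
opening: 0.0251
grip_force: 39.4
0.0187
```

View pics/w3.png

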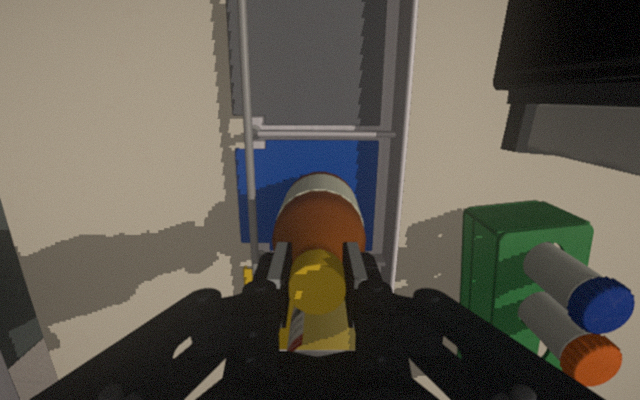

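The yellow cap sits squarely between the pads, with the opening at 25 mm. I lift it, carry it to the grey bay and lower it.

```bash
python3 -m handwheel '[{"tx":0,"ty":0,"tz":-6,"roll":0},{"tx":0,"ty":0,"tz":-14,"roll":0},{"tx":0,"ty":0,"tz":-18,"roll":0},{"tx":0,"ty":0,"tz":-16,"roll":0},{"tx":0,"ty":0,"tz":-6,"roll":0},{"tx":6,"ty":0,"tz":0,"roll":0},{"tx":14,"ty":0,"tz":0,"roll":0},{"tx":20,"ty":1,"tz":0,"roll":0},{"tx":24,"ty":1,"tz":0,"roll":0},{"tx":22,"ty":1,"tz":0,"roll":0},{"tx":14,"ty":0,"tz":0,"roll":0},{"tx":6,"ty":0,"tz":0,"roll":0}]' 0 60;
python3 -m handwheel '[{"tx":2,"ty":0,"tz":0,"roll":0},{"tx":0,"ty":0,"tz":10,"roll":0},{"tx":0,"ty":0,"tz":14,"roll":0},{"tx":0,"ty":0,"tz":14,"roll":0},{"tx":0,"ty":0,"tz":10,"roll":0},{"tx":0,"ty":0,"tz":6,"roll":0},{"tx":0,"ty":0,"tz":2,"roll":0},{"tx":0,"ty":0,"tz":0,"roll":0},{"tx":0,"ty":0,"tz":0,"roll":0}]'; python3 -c "
from h import *
save('wrist','w4')"
```

```text
t: 4.75
tool_pos: [0.5189, 0.2488, 0.1685]
tool_rot: [-2.218, -2.222, 0.004]
contact_force: [0.7, 0.0, -3.3]
opening: 0.0244
grip_force: 59.2
t: 5.5
tool_pos: [0.5205, 0.2492, 0.1147]
tool_rot: [2.221, 2.221, 0.001]
contact_force: [0.2, -0.1, -2.9]
opening: 0.0242
grip_force: 59.2
```

View pics/w4.png

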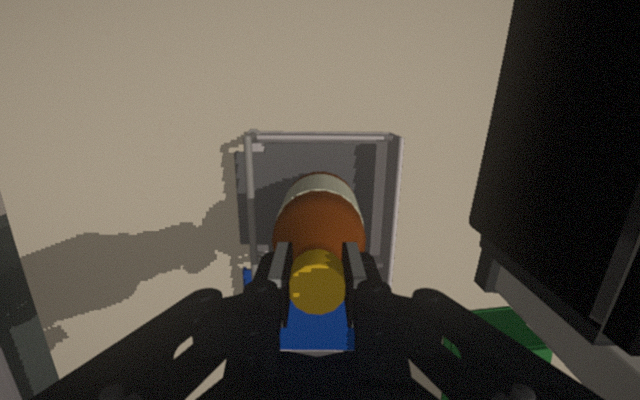

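The bottle hangs upright over the grey bay, about 3 mm up. I'll set it down, release and rise.

```bash
python3 -m handwheel '[{"tx":0,"ty":0,"tz":1.5,"roll":0},{"tx":0,"ty":0,"tz":1.5,"roll":0},{"tx":0,"ty":0,"tz":0,"roll":0},{"tx":0,"ty":0,"tz":0,"roll":0}]'; python3 -m handwheel '[{"tx":0,"ty":0,"tz":0,"roll":0},{"tx":0,"ty":0,"tz":0,"roll":0},{"tx":0,"ty":0,"tz":0,"roll":0},{"tx":0,"ty":0,"tz":0,"roll":0},{"tx":0,"ty":0,"tz":0,"roll":0},{"tx":0,"ty":0,"tz":0,"roll":0}]' 85
python3 -m handwheel '[{"tx":0,"ty":0,"tz":-10,"roll":0},{"tx":0,"ty":0,"tz":-20,"roll":0},{"tx":0,"ty":0,"tz":-25,"roll":0},{"tx":0,"ty":0,"tz":-25,"roll":0},{"tx":0,"ty":0,"tz":-25,"roll":0},{"tx":0,"ty":0,"tz":-15,"roll":0}]'
```

```text
t: 5.88
tool_pos: [0.5204, 0.2493, 0.1118]
tool_rot: [2.221, 2.221, 0.001]
contact_force: [0.3, 0.4, -1.7]
opening: 0.0243
grip_force: 59.3
t: 6.38
tool_pos: [0.5202, 0.2492, 0.1115]
tool_rot: [2.221, 2.221, 0.0]
contact_force: [-0.3, -0.1, 0.7]
opening: 0.0853
grip_force: 0.0
t: 6.88
tool_pos: [0.5212, 0.2496, 0.2358]
tool_rot: [2.22, 2.22, 0.007]
contact_force: [0.2, -0.2, 0.4]
opening: 0.0849
grip_force: 0.0
```

```bash
python3 -m handwheel '[{"tx":-16,"ty":0,"tz":0,"roll":0},{"tx":-29,"ty":-1,"tz":0,"roll":0},{"tx":-29,"ty":-1,"tz":0,"roll":0},{"tx":-29,"ty":-1,"tz":0,"roll":0},{"tx":-29,"ty":-1,"tz":0,"roll":0},{"tx":-29,"ty":-1,"tz":0,"roll":0},{"tx":-29,"ty":-1,"tz":0,"roll":0},{"tx":-29,"ty":-1,"tz":0,"roll":0},{"tx":-29,"ty":-1,"tz":0,"roll":0},{"tx":-18,"ty":0,"tz":0,"roll":0},{"tx":0,"ty":0,"tz":0,"roll":0},{"tx":0,"ty":0,"tz":0,"roll":0}]'; python3 -c "
from h import *
o=ctrl.get_obs();save('wrist','w5');np.save('pics/w5o.npy',o)"
```

```text
t: 7.88
tool_pos: [0.5122, -0.0174, 0.2321]
tool_rot: [2.223, 2.219, 0.001]
contact_force: [0.8, 0.2, 0.5]
opening: 0.085
grip_force: 0.0
```

View pics/w5.png

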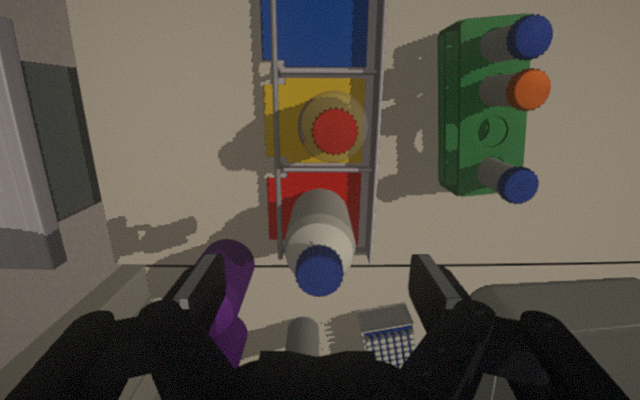

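The view shows the blue cap at (319,271), the red cap at (335,131), the yellow and red bays below them, and the purple bottle well to the left at (230,290).

```bash
python3 - <<'E'
from h import *
o=np.load('pics/w5o.npy',allow_pickle=True).item(); im=np.load('pics/w5.npz')['im']
h=cv2.cvtColor(im,cv2.COLOR_RGB2HSV)
def blob(m):
    n,l,s,c=cv2.connectedComponentsWithStats(m); i=1+s[1:,4].argmax(); return s[i]
m=cv2.inRange(h,(100,110,40),(128,255,255)); m[:235]=0; m[:,:290]=0; m[:,350:]=0; b=blob(m); print(b); 
print('blue',plane('wrist',[[b[0]+b[2]/2-.5,b[1]+b[2]/2-.5]],.155,o))
m=cv2.inRange(h,(0,130,60),(6,255,255))|cv2.inRange(h,(172,130,60),(180,255,255)); m[165:]=0; b=blob(m); print(b); print('red',plane('wrist',[[b[0]+b[2]/2-.5,b[1]+b[3]/2-.5]],.140,o))
print('dividers',plane('wrist',[[320,72],[325,168]],.021,o).round(4),'end',plane('wrist',[[300,258]],.03,o).round(4))
print('red liner x',plane('wrist',[[267.5,205],[360.5,205]],.008,o).round(4),'y',plane('wrist',[[282,265],[370,264]],.02,o).round(4))
E
```

```text
[ 297  246   45   50 1504]
blue [[ 0.51389186 -0.06643587  0.155     ]]
[ 312  108   46   46 1562]
red [[0.52521919 0.0371742  0.14      ]]
dividers [[ 0.5158  0.0874  0.021 ]
 [ 0.5216 -0.0147  0.021 ]] end [[ 0.4919 -0.123   0.03  ]]
red liner x [[ 0.4523 -0.0629  0.008 ]
 [ 0.5654 -0.0631  0.008 ]] y [[ 0.4687 -0.1379  0.02  ]
 [ 0.5787 -0.1368  0.02  ]]
```

```bash
python3 -m handwheel '[{"tx":-18,"ty":1,"tz":0,"roll":0},{"tx":-20,"ty":0,"tz":0,"roll":0},{"tx":-16,"ty":0,"tz":0,"roll":0},{"tx":0,"ty":0,"tz":15,"roll":0},{"tx":0,"ty":0,"tz":20,"roll":0},{"tx":0,"ty":0,"tz":20,"roll":0},{"tx":0,"ty":0,"tz":20,"roll":0},{"tx":0,"ty":0,"tz":15,"roll":0},{"tx":0,"ty":0,"tz":10,"roll":0},{"tx":0,"ty":0,"tz":0,"roll":0},{"tx":0,"ty":0,"tz":0,"roll":0}]'
python3 -m handwheel '[{"tx":0,"ty":0,"tz":0,"roll":0},{"tx":0,"ty":0,"tz":0,"roll":0},{"tx":0,"ty":0,"tz":0,"roll":0},{"tx":0,"ty":0,"tz":0,"roll":0},{"tx":0,"ty":0,"tz":0,"roll":0},{"tx":0,"ty":0,"tz":0,"roll":0},{"tx":0,"ty":0,"tz":0,"roll":0}]' 0 60
```

```text
t: 8.85
tool_pos: [0.5131, -0.0701, 0.1313]
tool_rot: [-2.22, -2.222, 0.0]
contact_force: [0.1, -0.9, -0.1]
opening: 0.0848
grip_force: 0.0
t: 9.43
tool_pos: [0.5141, -0.0711, 0.1327]
tool_rot: [2.22, 2.22, 0.002]
contact_force: [-0.0, -0.0, 6.1]
opening: 0.037
grip_force: 60.9
```

```bash
python3 -m handwheel '[{"tx":0,"ty":0,"tz":-5,"roll":0},{"tx":0,"ty":0,"tz":-10,"roll":0},{"tx":0,"ty":0,"tz":-15,"roll":0},{"tx":0,"ty":0,"tz":-20,"roll":0},{"tx":0,"ty":0,"tz":-20,"roll":0},{"tx":0,"ty":0,"tz":-20,"roll":0},{"tx":0,"ty":0,"tz":-20,"roll":0},{"tx":0,"ty":0,"tz":-20,"roll":0},{"tx":0,"ty":0,"tz":-20,"roll":0},{"tx":0,"ty":0,"tz":-15,"roll":0},{"tx":0,"ty":0,"tz":-10,"roll":0},{"tx":0,"ty":0,"tz":0,"roll":0}]'
python3 -c "
from h import *
save('side','s1')"
```

```text
t: 10.43
tool_pos: [0.5137, -0.071, 0.3088]
tool_rot: [2.219, 2.219, 0.003]
contact_force: [0.3, -0.6, -2.5]
opening: 0.0371
grip_force: 60.5
```

View pics/s1.png

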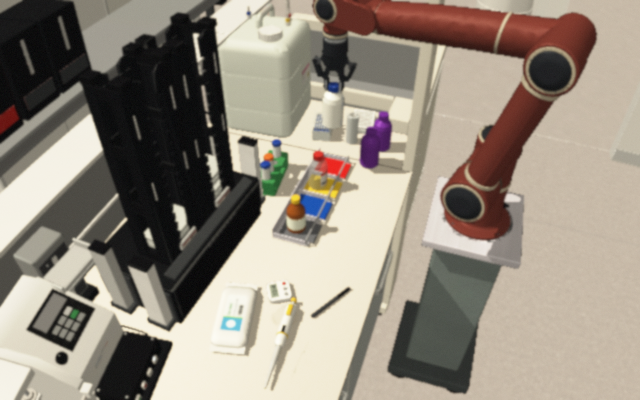

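The blue bottle hangs upright at (332,110), the yellow bottle stands in the grey bay at (296,215), and the blue bay is free. I carry it across to the blue bay.

```bash
python3 -m handwheel '[{"tx":6,"ty":0,"tz":0,"roll":0},{"tx":14,"ty":0,"tz":0,"roll":0},{"tx":22,"ty":1,"tz":0,"roll":0},{"tx":26,"ty":1,"tz":0,"roll":0},{"tx":28,"ty":1,"tz":0,"roll":0},{"tx":28,"ty":1,"tz":0,"roll":0},{"tx":28,"ty":1,"tz":0,"roll":0},{"tx":24,"ty":1,"tz":0,"roll":0},{"tx":20,"ty":0,"tz":0,"roll":0},{"tx":12,"ty":0,"tz":0,"roll":0},{"tx":6,"ty":0,"tz":0,"roll":0},{"tx":0,"ty":0,"tz":0,"roll":0}]'
python3 -m handwheel '[{"tx":0,"ty":0,"tz":8,"roll":0},{"tx":0,"ty":0,"tz":18,"roll":0},{"tx":0,"ty":0,"tz":22,"roll":0},{"tx":0,"ty":0,"tz":22,"roll":0},{"tx":0,"ty":0,"tz":22,"roll":0},{"tx":0,"ty":0,"tz":20,"roll":0},{"tx":0,"ty":0,"tz":15,"roll":0},{"tx":0,"ty":0,"tz":8,"roll":0},{"tx":0,"ty":0,"tz":5,"roll":0},{"tx":0,"ty":0,"tz":0,"roll":0},{"tx":0,"ty":0,"tz":0,"roll":0}]'
```

```text
t: 11.48
tool_pos: [0.5185, 0.144, 0.3051]
tool_rot: [-2.219, -2.222, 0.003]
contact_force: [0.2, -0.6, -3.6]
opening: 0.0368
grip_force: 60.5
t: 12.4
tool_pos: [0.5196, 0.1428, 0.167]
tool_rot: [2.222, 2.22, 0.001]
contact_force: [-0.0, -0.3, -3.3]
opening: 0.0366
grip_force: 60.5
```

```bash
python3 -m handwheel '[{"tx":0,"ty":0,"tz":8,"roll":0},{"tx":0,"ty":0,"tz":10,"roll":0},{"tx":0,"ty":0,"tz":8,"roll":0},{"tx":0,"ty":0,"tz":4,"roll":0},{"tx":0,"ty":0,"tz":2,"roll":0},{"tx":0,"ty":0,"tz":1,"roll":0},{"tx":0,"ty":0,"tz":1,"roll":0},{"tx":0,"ty":0,"tz":0,"roll":0},{"tx":0,"ty":0,"tz":0,"roll":0}]'
```

```text
t: 13.15
tool_pos: [0.5195, 0.1433, 0.1328]
tool_rot: [2.221, 2.221, 0.001]
contact_force: [-0.8, -0.4, -1.2]
opening: 0.0367
grip_force: 60.7
```

```bash
python3 -m handwheel '[{"tx":0,"ty":0,"tz":0.5,"roll":0},{"tx":0,"ty":0,"tz":0,"roll":0},{"tx":0,"ty":0,"tz":0,"roll":0},{"tx":0,"ty":0,"tz":0,"roll":0},{"tx":0,"ty":0,"tz":0,"roll":0},{"tx":0,"ty":0,"tz":0,"roll":0},{"tx":0,"ty":0,"tz":0,"roll":0}]' 85
python3 -m handwheel '[{"tx":0,"ty":0,"tz":-10,"roll":0},{"tx":0,"ty":0,"tz":-20,"roll":0},{"tx":0,"ty":0,"tz":-20,"roll":0},{"tx":0,"ty":0,"tz":-20,"roll":0},{"tx":0,"ty":0,"tz":-15,"roll":0},{"tx":-10,"ty":1,"tz":-10,"roll":0},{"tx":-20,"ty":1,"tz":0,"roll":0},{"tx":-25,"ty":1,"tz":0,"roll":0},{"tx":-25,"ty":1,"tz":0,"roll":0},{"tx":-15,"ty":0,"tz":0,"roll":0},{"tx":-10,"ty":0,"tz":0,"roll":0},{"tx":0,"ty":0,"tz":0,"roll":0}]'
```

```text
t: 13.73
tool_pos: [0.5192, 0.1432, 0.1319]
tool_rot: [2.221, 2.221, 0.0]
contact_force: [-0.1, -0.4, -0.4]
opening: 0.085
grip_force: 0.0
t: 14.73
tool_pos: [0.523, 0.0363, 0.2269]
tool_rot: [2.224, 2.218, -0.001]
contact_force: [0.5, 0.4, 0.2]
opening: 0.0849
grip_force: 0.0
```

```bash
python3 -m handwheel '[{"tx":1,"ty":1,"tz":10,"roll":0},{"tx":0,"ty":0,"tz":18,"roll":0},{"tx":0,"ty":0,"tz":20,"roll":0},{"tx":0,"ty":0,"tz":20,"roll":0},{"tx":0,"ty":0,"tz":20,"roll":0},{"tx":0,"ty":0,"tz":12,"roll":0},{"tx":0,"ty":0,"tz":8,"roll":0},{"tx":0,"ty":0,"tz":0,"roll":0},{"tx":0,"ty":0,"tz":0,"roll":0}]'
python3 -m handwheel '[{"tx":0,"ty":0,"tz":0,"roll":0},{"tx":0,"ty":0,"tz":0,"roll":0},{"tx":0,"ty":0,"tz":0,"roll":0},{"tx":0,"ty":0,"tz":0,"roll":0},{"tx":0,"ty":0,"tz":0,"roll":0},{"tx":0,"ty":0,"tz":0,"roll":0},{"tx":0,"ty":0,"tz":0,"roll":0}]' 0 60
python3 -c "
from h import *
save('wrist','w6')"
```

```text
t: 15.48
tool_pos: [0.5242, 0.0395, 0.1189]
tool_rot: [-2.221, -2.222, -0.0]
contact_force: [0.7, -0.5, 0.5]
opening: 0.0849
grip_force: 0.0
t: 16.07
tool_pos: [0.525, 0.0391, 0.12]
tool_rot: [2.22, 2.22, 0.002]
contact_force: [0.3, 0.7, 5.6]
opening: 0.0331
grip_force: 60.0
```

View pics/w6.png

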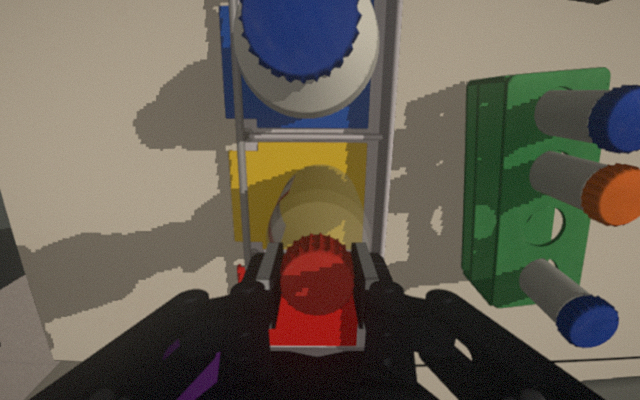

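The red cap is gripped well, and the blue bottle stands in the blue bay. I lift, move to the red bay and lower.

```bash
python3 -m handwheel '[{"tx":0,"ty":0,"tz":-6,"roll":0},{"tx":0,"ty":0,"tz":-14,"roll":0},{"tx":0,"ty":0,"tz":-18,"roll":0},{"tx":0,"ty":0,"tz":-16,"roll":0},{"tx":0,"ty":0,"tz":-6,"roll":0},{"tx":-6,"ty":-1,"tz":0,"roll":0},{"tx":-14,"ty":-1,"tz":0,"roll":0},{"tx":-20,"ty":-2,"tz":0,"roll":0},{"tx":-24,"ty":-1,"tz":0,"roll":0},{"tx":-22,"ty":-1,"tz":0,"roll":0},{"tx":-14,"ty":-1,"tz":0,"roll":0},{"tx":-6,"ty":0,"tz":0,"roll":0}]';
python3 -m handwheel '[{"tx":0,"ty":0,"tz":0,"roll":0},{"tx":0,"ty":0,"tz":10,"roll":0},{"tx":0,"ty":0,"tz":14,"roll":0},{"tx":0,"ty":0,"tz":14,"roll":0},{"tx":0,"ty":0,"tz":10,"roll":0},{"tx":0,"ty":0,"tz":6,"roll":0},{"tx":0,"ty":0,"tz":2,"roll":0},{"tx":0,"ty":0,"tz":0,"roll":0},{"tx":0,"ty":0,"tz":0,"roll":0}]'
```

```text
t: 17.12
tool_pos: [0.5155, -0.0687, 0.1765]
tool_rot: [-2.222, -2.217, 0.004]
contact_force: [0.2, -0.6, -3.1]
opening: 0.0329
grip_force: 60.3
t: 17.87
tool_pos: [0.5175, -0.0667, 0.1233]
tool_rot: [2.221, 2.221, 0.001]
contact_force: [0.8, 0.3, -3.8]
opening: 0.0332
grip_force: 60.2
```

```bash
python3 -m handwheel '[{"tx":0,"ty":0,"tz":1.5,"roll":0},{"tx":0,"ty":0,"tz":1.5,"roll":0},{"tx":0,"ty":0,"tz":0.5,"roll":0},{"tx":0,"ty":0,"tz":0,"roll":0},{"tx":0,"ty":0,"tz":0,"roll":0}]'; python3 -m handwheel '[{"tx":0,"ty":0,"tz":0,"roll":0},{"tx":0,"ty":0,"tz":0,"roll":0},{"tx":0,"ty":0,"tz":0,"roll":0},{"tx":0,"ty":0,"tz":0,"roll":0},{"tx":0,"ty":0,"tz":0,"roll":0},{"tx":0,"ty":0,"tz":0,"roll":0}]' 85
python3 -m handwheel '[{"tx":0,"ty":0,"tz":-10,"roll":0},{"tx":0,"ty":0,"tz":-20,"roll":0},{"tx":0,"ty":0,"tz":-25,"roll":0},{"tx":0,"ty":0,"tz":-25,"roll":0},{"tx":0,"ty":0,"tz":-25,"roll":0},{"tx":0,"ty":0,"tz":-15,"roll":0}]'
python3 -m handwheel '[{"tx":16,"ty":0,"tz":0,"roll":0},{"tx":29,"ty":0,"tz":0,"roll":0},{"tx":29,"ty":0,"tz":0,"roll":0},{"tx":29,"ty":0,"tz":0,"roll":0},{"tx":29,"ty":0,"tz":0,"roll":0},{"tx":29,"ty":0,"tz":0,"roll":0},{"tx":29,"ty":0,"tz":0,"roll":0},{"tx":29,"ty":1,"tz":0,"roll":0},{"tx":29,"ty":1,"tz":0,"roll":0},{"tx":29,"ty":1,"tz":0,"roll":0},{"tx":18,"ty":0,"tz":0,"roll":0},{"tx":0,"ty":0,"tz":0,"roll":0}]'
```

```text
t: 18.28
tool_pos: [0.5176, -0.067, 0.1201]
tool_rot: [2.221, 2.22, 0.001]
contact_force: [0.1, -0.7, -0.2]
opening: 0.0333
grip_force: 60.5
t: 18.78
tool_pos: [0.5172, -0.0668, 0.1194]
tool_rot: [2.221, 2.221, 0.0]
contact_force: [0.5, -0.7, 0.2]
opening: 0.085
grip_force: 0.0
t: 19.28
tool_pos: [0.5182, -0.0671, 0.2436]
tool_rot: [2.218, 2.218, 0.004]
contact_force: [0.4, -0.6, 0.2]
opening: 0.0851
grip_force: 0.0
t: 20.28
tool_pos: [0.5198, 0.2312, 0.2401]
tool_rot: [-2.217, -2.225, -0.002]
contact_force: [-0.0, -0.4, -0.7]
opening: 0.0848
grip_force: 0.0
```

```bash
python3 -m handwheel '[{"tx":10,"ty":0,"tz":0,"roll":0},{"tx":8,"ty":0,"tz":5,"roll":0},{"tx":0,"ty":0,"tz":20,"roll":0},{"tx":0,"ty":0,"tz":25,"roll":0},{"tx":0,"ty":0,"tz":25,"roll":0},{"tx":0,"ty":0,"tz":25,"roll":0},{"tx":0,"ty":0,"tz":20,"roll":0},{"tx":0,"ty":0,"tz":9,"roll":0},{"tx":0,"ty":0,"tz":0,"roll":0},{"tx":0,"ty":0,"tz":0,"roll":0}]'
python3 -m handwheel '[{"tx":0,"ty":0,"tz":0,"roll":0},{"tx":0,"ty":0,"tz":0,"roll":0},{"tx":0,"ty":0,"tz":0,"roll":0},{"tx":0,"ty":0,"tz":0,"roll":0},{"tx":0,"ty":0,"tz":0,"roll":0},{"tx":0,"ty":0,"tz":0,"roll":0},{"tx":0,"ty":0,"tz":0,"roll":0},{"tx":0,"ty":0,"tz":0,"roll":0},{"tx":0,"ty":0,"tz":0,"roll":0}]' 0 60
```

```text
t: 21.12
tool_pos: [0.5203, 0.2459, 0.1105]
tool_rot: [-2.222, -2.221, 0.0]
contact_force: [-0.0, 0.6, 0.5]
opening: 0.0849
grip_force: 0.0
t: 21.87
tool_pos: [0.5209, 0.2464, 0.1113]
tool_rot: [2.221, 2.221, 0.003]
contact_force: [1.0, -0.1, 5.7]
opening: 0.0243
grip_force: 59.0
```

```bash
python3 -m handwheel '[{"tx":0,"ty":0,"tz":-5,"roll":0},{"tx":0,"ty":0,"tz":-10,"roll":0},{"tx":0,"ty":0,"tz":-15,"roll":0},{"tx":0,"ty":0,"tz":-20,"roll":0},{"tx":0,"ty":0,"tz":-22,"roll":0},{"tx":0,"ty":0,"tz":-22,"roll":0},{"tx":0,"ty":0,"tz":-22,"roll":0},{"tx":0,"ty":0,"tz":-22,"roll":0},{"tx":0,"ty":0,"tz":-22,"roll":0},{"tx":0,"ty":0,"tz":-15,"roll":0},{"tx":0,"ty":0,"tz":-10,"roll":0},{"tx":0,"ty":0,"tz":0,"roll":0}]'
python3 -m handwheel '[{"tx":-6,"ty":0,"tz":0,"roll":0},{"tx":-14,"ty":0,"tz":0,"roll":0},{"tx":-22,"ty":0,"tz":0,"roll":0},{"tx":-26,"ty":0,"tz":0,"roll":0},{"tx":-27,"ty":-1,"tz":0,"roll":0},{"tx":-27,"ty":-1,"tz":0,"roll":0},{"tx":-27,"ty":0,"tz":0,"roll":0},{"tx":-24,"ty":0,"tz":0,"roll":0},{"tx":-20,"ty":0,"tz":0,"roll":0},{"tx":-11,"ty":0,"tz":0,"roll":0},{"tx":-6,"ty":0,"tz":0,"roll":0},{"tx":0,"ty":0,"tz":0,"roll":0}]'
python3 -m handwheel '[{"tx":0,"ty":0,"tz":8,"roll":0},{"tx":0,"ty":0,"tz":18,"roll":0},{"tx":0,"ty":0,"tz":22,"roll":0},{"tx":0,"ty":0,"tz":22,"roll":0},{"tx":0,"ty":0,"tz":22,"roll":0},{"tx":0,"ty":0,"tz":20,"roll":0},{"tx":0,"ty":0,"tz":15,"roll":0},{"tx":0,"ty":0,"tz":8,"roll":0},{"tx":0,"ty":0,"tz":5,"roll":0},{"tx":0,"ty":0,"tz":0,"roll":0},{"tx":0,"ty":0,"tz":0,"roll":0}]'
```

```text
t: 22.87
tool_pos: [0.5206, 0.2464, 0.2978]
tool_rot: [2.22, 2.221, 0.005]
contact_force: [0.3, 0.4, -2.4]
opening: 0.0246
grip_force: 59.2
t: 23.87
tool_pos: [0.5176, 0.035, 0.2942]
tool_rot: [-2.223, -2.218, 0.002]
contact_force: [-0.7, 0.4, -3.4]
opening: 0.0245
grip_force: 59.2
t: 24.78
tool_pos: [0.5185, 0.0366, 0.1559]
tool_rot: [2.22, 2.222, 0.001]
contact_force: [0.5, -0.6, -2.2]
opening: 0.0241
grip_force: 59.2
```

Down 44 mm more.

```bash
python3 -m handwheel '[{"tx":0,"ty":0,"tz":8,"roll":0},{"tx":0,"ty":0,"tz":12,"roll":0},{"tx":0,"ty":0,"tz":11,"roll":0},{"tx":0,"ty":0,"tz":6,"roll":0},{"tx":0,"ty":0,"tz":3,"roll":0},{"tx":0,"ty":0,"tz":2,"roll":0},{"tx":0,"ty":0,"tz":1,"roll":0},{"tx":0,"ty":0,"tz":1,"roll":0},{"tx":0,"ty":0,"tz":0,"roll":0},{"tx":0,"ty":0,"tz":0,"roll":0}]'
```

```text
t: 25.62
tool_pos: [0.5185, 0.0362, 0.1118]
tool_rot: [2.221, 2.221, 0.001]
contact_force: [0.3, -2.0, -2.6]
opening: 0.024
grip_force: 59.2
```

```bash
python3 -m handwheel '[{"tx":0,"ty":0,"tz":0.7,"roll":0},{"tx":0,"ty":0,"tz":0,"roll":0},{"tx":0,"ty":0,"tz":0,"roll":0}]'; python3 -m handwheel '[{"tx":0,"ty":0,"tz":0,"roll":0},{"tx":0,"ty":0,"tz":0,"roll":0},{"tx":0,"ty":0,"tz":0,"roll":0},{"tx":0,"ty":0,"tz":0,"roll":0},{"tx":0,"ty":0,"tz":0,"roll":0},{"tx":0,"ty":0,"tz":0,"roll":0}]' 85
python3 -m handwheel '[{"tx":0,"ty":0,"tz":-10,"roll":0},{"tx":0,"ty":0,"tz":-20,"roll":0},{"tx":0,"ty":0,"tz":-25,"roll":0},{"tx":0,"ty":0,"tz":-25,"roll":0},{"tx":0,"ty":0,"tz":-25,"roll":0},{"tx":0,"ty":0,"tz":-25,"roll":0},{"tx":0,"ty":0,"tz":-15,"roll":0}]'
python3 -m handwheel '[{"tx":16,"ty":-10,"tz":0,"roll":0},{"tx":30,"ty":-17,"tz":0,"roll":0},{"tx":30,"ty":-17,"tz":0,"roll":0},{"tx":30,"ty":-17,"tz":0,"roll":0},{"tx":30,"ty":-17,"tz":0,"roll":0},{"tx":30,"ty":-17,"tz":0,"roll":0},{"tx":30,"ty":-17,"tz":0,"roll":0},{"tx":30,"ty":-17,"tz":0,"roll":0},{"tx":30,"ty":-17,"tz":0,"roll":0},{"tx":30,"ty":-10,"tz":0,"roll":0},{"tx":30,"ty":-10,"tz":0,"roll":0},{"tx":30,"ty":0,"tz":0,"roll":0}]'
python3 - <<'E'
from h import *
im,d=save('top','top1'); hsv=cv2.cvtColor(im,cv2.COLOR_RGB2HSV).astype(int); H=hsv[...,0].copy(); H[H>172]-=180
P=cloud('top',d)
for c,(a,b),z in(('blue',(105,125),.155),('red',(-6,6),.14),('yellow',(20,32),.133)):
    m=((H>=a)&(H<=b)&(hsv[...,1]>130)&(P[...,2]>z-.015)&(P[...,2]<z+.02)); m[:150]=0; m[210:]=0; m[:,:260]=0; m[:,425:]=0
    v,u=np.nonzero(m); print(c,len(u),u.mean(),v.mean(),plane('top',[[u.mean(),v.mean()]],z).round(4))
cv2.imwrite('pics/c2.png',cv2.resize(im[140:250,180:500,::-1],None,fx=2.5,fy=2.5,interpolation=cv2.INTER_CUBIC))
E
```

```text
t: 25.87
tool_pos: [0.5186, 0.0361, 0.1114]
tool_rot: [2.221, 2.221, 0.001]
contact_force: [1.3, 0.2, 0.9]
opening: 0.0245
grip_force: 59.5
t: 26.37
tool_pos: [0.5181, 0.0362, 0.1107]
tool_rot: [2.221, 2.221, 0.0]
contact_force: [-0.4, 0.6, -0.9]
opening: 0.085
grip_force: 0.0
t: 26.95
tool_pos: [0.5191, 0.0361, 0.26]
tool_rot: [2.219, 2.219, 0.005]
contact_force: [-0.4, -0.3, 0.3]
opening: 0.0856
grip_force: 0.0
t: 27.95
tool_pos: [0.3504, 0.3839, 0.2569]
tool_rot: [-2.22, -2.223, -0.002]
contact_force: [0.5, -0.5, -0.6]
opening: 0.0849
grip_force: 0.0
blue 170 322.4823529411765 170.53529411764706 [[0.5175 0.141  0.155 ]]
red 173 409.2023121387283 171.48554913294797 [[ 0.518  -0.0661  0.14  ]]
yellow 92 365.5108695652174 170.81521739130434 [[0.5207 0.0376 0.133 ]]
```

View pics/c2.png

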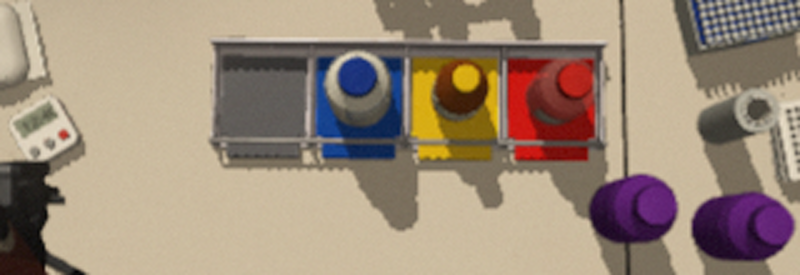

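All three bottles stand upright within about 3 mm of their bay centres, with caps at blue (322,171), yellow (366,171) and red (409,171). The grey bay is empty, and the film roll, timer and purple bottles have not moved.

```bash
python3 -c "
from station import ctrl
print(ctrl.finish_job())"
```

```text
the job is handed in; nothing more can be done
None
```

The job is handed in at about 28 s: each bottle stands upright in the bay matching its cap, within about 3 mm of the middle, the grey bay is empty, and the film roll and timer are undisturbed.

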